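# Release a ratchet bench clamp and push its jaw back

## Task

Open the ratchet clamp on the bench so that the battery pack in it comes free: press the release plate on top of the sliding head down and, while keeping it pressed, push the head back along its bar, away from the pack, as far as it goes. Then let the release spring up and leave everything alone; the pack stays standing in the clamp where it is and the small things round the clamp are not disturbed.

Things in the scene. Friction and masses are not known exactly. Their poses are not given: they have to be found in the camera images.
- clamp: fixed clamp: aluminium bed 300 x 140 x 8 mm. Its steel bar (16 mm wide, z 24 to 38 mm, teeth below) runs along x at y = -50 mm between posts (44 mm high) at x = -138 and +138 mm. Fixed jaw at x = -138 to -120 mm, 44 mm high. Origin: centre of the bed's underside, on the brown bench mat (z = 5 mm); x along the bar in the opening direction, z up. Pose differs from run to run.
- jaw (a joint): how far the sliding head stands back along the bar, m: 0 = nearest the fixed jaw, 0.110 = fully back (hard stop). Grows along the clamp's +x, away from the pack. Drag about 2.5 N once released; with the release up the ratchet lets it open at most 5 mm. Stays where it is left.
- release (a joint): travel of the release plate, m: 0 = up, 0.008 = fully down. Pressed straight down: 2 N to start, 5 N fully down; springs up by itself. The ratchet is free from 0.004 on. Must be kept down while the head moves; let go, it catches in the next tooth (every 5 mm).
- release_top (a point): centre of the top face of the release plate, a ribbed aluminium plate 40 mm (along the bar) x 36 mm on the sliding head, 56 mm above the mat when up; moves with the head and the press. Axes as the clamp's. The head is a dark steel block 64 x 42 mm astride the bar, top 44 mm above the mat, with a jaw arm 46 mm high reaching 119 mm from the bar across the bed.
- tab_face (a point): centre of the front face of the push tab, an upright steel plate 42 mm wide, 10 mm thick, 44 to 88 mm above the mat, at the back (+x) end of the head. The face looks to the clamp's -x and stands 25 mm +x of the release plate's centre: a fingertip on the plate can push against it. This point is 72 mm above the mat. Axes as the clamp's.
- battery_pack: loose block of cylindrical cells in pale shrink wrap, 50 (along the bar) x 85 x 52 mm, about 0.35 kg, standing on the bed between the jaws, beside the bar. Origin at the centre of its underside. Not to be moved.
- torque_cap: loose black cylinder with a pale band round its middle, standing on the blue mat, 48 mm diameter, 54 mm high; origin at the centre of its underside. Bystander.
- syringe: loose orange and white syringe standing upright on the blue mat, 28 mm diameter, 70 mm high; origin at the centre of its underside. Bystander.
- adapter: loose black plug-in adapter lying flat on the blue mat, 19 x 55 x 9 mm; origin at the centre of its underside. Bystander.

How it is judged:
By the outcome, as a careful person would: the job done as asked, in the order asked, and still so for the second after the job is handed in, with the robot touching nothing.
It also fails if it takes over 35 s, if anything falls off the work surface, if the arm or the gripper's body presses on something with over 40 N, if the wrist force passes 120 N, or if a joint passes its speed limit or range.

## Robot

A 6-joint arm with a two-finger parallel gripper is mounted at the origin on a cart in front of the work surface, level with it; the furniture and walls round the work are solid. World frame = base frame: x ahead of the robot, y to its left, z up, the work surface at z = 0. Lengths are in m, angles in rad, forces in N, time in s.
With the tool pointing down it reaches from about 0.375 to 0.9 m from the base axis. Payload 3.1 kg.
Tool frame: the origin (TCP) lies at the centre of the arm's flange, where the gripper is bolted on; the fingertips stand 182 mm ahead of it and the grasp point (between the pads) lies 164 mm ahead of it; z points along the fingers, y is the line along which they close (so a half turn about z gives the same grasp; the last joint's range is limited). The gripper opens to 87 mm and grips with 3 to 60 N. Pads are 19 mm wide; open, the fingers measure 117 mm over their backs; the gripper's body (75 mm by 190 mm) begins 51 mm behind the grasp point.
Start: joints at [1.042, 0.527, 1.433, -0, 1.181, -0.178], TCP at [0.214, 0.587, 0.405] pointing down, gripper open.
Joint ranges: [-3.08, 3.08], [-0.75, 2.2], [0.22, 2.44], [-1.43, 4.57], [0, 2.65], [-2.85, 2.85]. Speed limits (rad/s): [2.79, 2.79, 3.14, 3.14, 3.14, 3.14].

## Interface

Orientations are given as a unit quaternion [x, y, z, w].
In Python, from rig import * gives the robot as it stands.
- The arm moves only by the tool move_arm, never from a script. Its argument "commands" is a list that holds one entry, the list of rows, each a list of 6 numbers: the shift along the tool's x, y, z in units of 40 mm (1.0 is 40 mm), then the turn, a rotation vector about the tool's x, y, z in rad. A call has 1 to 12 rows; each row is the pose to reach, as a shift and turn from the pose commanded when the call began, along the tool's axes at that moment; what a row does not reach only later rows make up. A row lasts 1/8 s, in which the tool goes at most 62.5 mm and 10.7 degrees, less where a joint would pass 70% of its speed; a pose out of reach is approached as far as the arm can. A call with a gripper value outside its range is refused whole. "claw" is the closure, from -1 (fully open) to 1 (shut), so that 0 is half open, set as the call begins (left out, the last holds). The fingers move at their own pace and stop on an object; "squeeze" is the grip in N (left out, the last holds). Time passes only in rows, so rows that repeat a pose let the fingers close. It gives the time, the measured TCP pose, the force, the opening and the grip force at its end, in the units of the state.
- get_obs(): the state, without advancing time (a new reading comes with each control period).
- camera(name): name is "scene" or "top" or "wrist"; returns a dict with "pixels" (384x512x3 uint8, blue, green, red), "range_z" (384x512 float32, m along the optical axis (not along the pixel's ray), 0 where there is no reading), "camera_matrix" (3x3 intrinsics, pixels), "extrinsics" (4x4, takes a point from world to camera coordinates). Camera axes: x right, y up, looking along -z (the intrinsics and any distortion apply to the point x, -y, -z); pixel columns grow to the right and rows downward; lengths in m; the calibration is good to about 2 mm. A picture is of the moment at which its call begins.
- hand_in(): hands the job in; it is judged then, once.
The state is a dict: "time": time; "q": joint angles; "joint_velocities": joint speeds; "joint_torque": joint torques, N m; "position": TCP position; "tool_rot": TCP orientation; "ft_force": force on the tool from outside, world axes, zero at the start; "moment": the same for the moment, N m; "grip_width": finger opening in m; "grip_force": force on a finger pad.
Only numpy, scipy, OpenCV 4.12 (cv2) and the standard library are available. Lean on these libraries where they do the work, as an engineer would, in place of code of your own. Each camera call takes 0.05 s, during which the arm holds its last target. There are 200 camera calls.

## Working session

There is one attempt and no reset: what is moved stays moved. The work goes in short steps, Python scripts to look and compute and a tool call to move; the robot and the scene stay as the last step left them, time stands still between calls to the robot, and variables do not carry over. Pictures are saved under pics/ and viewed, at most 10 in all, crops included, and the job is handed in when it is done.

Besides the shell and the picture viewer there is one more tool, called after "Request:" as a command line: name --argument value ..., lists and objects as JSON in quotes. move_arm: Moves the arm, as the interface text tells. Its arguments: {"type":"object","properties":{"commands":{"type":"array","items":{"type":"array","items":{"type":"array","items":{"type":"number"}}}},"claw":{"type":"number"},"squeeze":{"type":"number"}},"required":["commands"]}

```bash
mkdir -p pics; cat > h.py <<'E'
from rig import *
import numpy as np, cv2
def cloud(c):
    K=np.array(c["camera_matrix"]);E=np.array(c["extrinsics"]);d=np.array(c["range_z"])
    v,u=np.mgrid[0:d.shape[0],0:d.shape[1]]
    p=np.stack([(u-K[0,2])/K[0,0]*d,-(v-K[1,2])/K[1,1]*d,-d,np.ones_like(d)],-1)
    P=(p@np.linalg.inv(E).T)[...,:3]; P[d<=0]=np.nan
    return P
E
python3 - <<'E'
from h import *
o=get_obs();print(o)
for n in("scene","top"):
    c=camera(n);cv2.imwrite(f"pics/{n}.png",np.array(c["pixels"]));np.save(f"{n}.npy",cloud(c))
    print(n,c["camera_matrix"],c["extrinsics"],[k for k in c])
E
```

```text
{'time': 0.0, 'q': array([ 1.04249299e+00,  5.28490469e-01,  1.43391376e+00, -2.04323398e-05,
        1.18139320e+00, -1.78521916e-01]), 'joint_velocities': array([ 0.00041261, -0.00204799,  0.0001979 , -0.00020851, -0.00064491,
        0.00140611]), 'joint_torque': array([ 7.00230958e-04, -4.40058947e+01, -1.76587629e+01,  6.34296192e-02,
        5.84631076e-02, -1.51138088e-04]), 'position': array([0.21399321, 0.5868561 , 0.40375262]), 'tool_rot': array([ 1.73996579e-01,  9.84745640e-01, -1.03752520e-03, -3.72674368e-04]), 'ft_force': array([ 0.54431291, -0.42427728,  0.526045  ]), 'moment': array([ 0.00222463, -0.01556281, -0.03697855]), 'grip_force': 0.0, 'grip_width': 0.08664324129731611}
scene [[403.68379946   0.         255.57496767]
 [  0.         403.68379946 193.85010072]
 [  0.           0.           1.        ]] [[-0.86918093 -0.49435279 -0.0118251   0.30368212]
 [ 0.27334485 -0.50025336  0.82160159 -0.39441383]
 [-0.41207659  0.7108881   0.56993947 -0.44785435]
 [ 0.          0.          0.          1.        ]] ['pixels', 'range_z', 'camera_matrix', 'extrinsics']
top [[438.7765418    0.         252.74051416]
 [  0.         438.7765418  188.85639772]
 [  0.           0.           1.        ]] [[ 0.11305632 -0.99357754  0.00468426 -0.39119063]
 [ 0.97154464  0.11153438  0.20895236 -0.50025396]
 [-0.20813283 -0.01907242  0.9779146  -0.82394312]
 [ 0.          0.          0.          1.        ]] ['pixels', 'range_z', 'camera_matrix', 'extrinsics']
```

View pics/top.png

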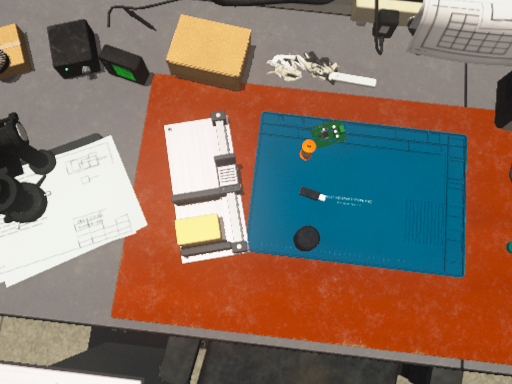

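View pics/scene.png

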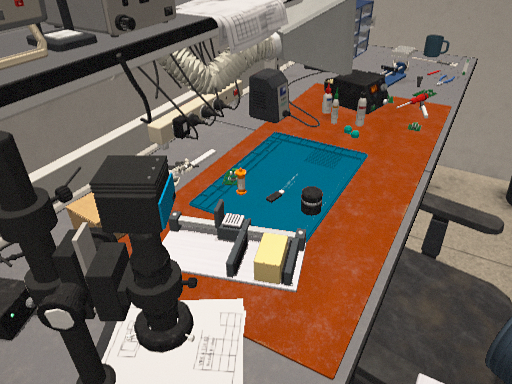

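Top view: the clamp bar runs from (240,247) to (218,118), with the release plate at about (227,175), the tab at about (225,158) and the pack at (198,230). The opening direction is up in the image. The cap is at (306,238), the syringe at (308,150) and the adapter at (312,194). The scene view confirms this.

```bash
python3 - <<'E'
from h import *
P=np.load("top.npy");im=cv2.imread("pics/top.png")
sub=P[100:270,155:255]
def rect(m,lab):
    m=m.astype(np.uint8);n,l,s,c=cv2.connectedComponentsWithStats(m)
    for i in range(1,n):
        if s[i,4]>12:
            q=P[l==i];r=cv2.minAreaRect((q[:,:2]*1000).astype(np.float32))
            print(lab,s[i],np.round(np.median(q,0),4),np.round(r[0],1),np.round(r[1],1),round(r[2],1))
box=np.zeros(P.shape[:2],bool);box[100:270,155:255]=1
z=P[...,2]
print("mat",np.nanmedian(z[280:310,140:200]))
rect(box&(z>.009)&(z<.0175),"bed")
rect(box&(z>.009),"all")
rect(box&(z>.0535)&(z<.075),"plate/pack")
rect(box&(z>.085),"tab")
rect(box&(z>.042)&(z<.0535),"head/jaw/posts")
print(np.round(z[150:205:2,212:242:2]*1000))
c=im[100:270,150:330];cv2.imwrite("pics/crop.png",cv2.resize(c,None,fx=3.5,fy=3.5,interpolation=cv2.INTER_CUBIC))
E
```

```text
mat 0.005010160121260654
bed [223 115  11  38 180] [ 0.6591 -0.2646  0.0126] [ 665.3 -262.7] [86.6 12. ] 16.1
bed [ 164  118   56   76 3371] [ 0.6108 -0.1941  0.0128] [ 610.2 -197.1] [156.5 111.3] 15.8
bed [181 169  74  94 997] [ 0.4562 -0.3169  0.0122] [ 462.5 -308.9] [109.3 243. ] 58.0
bed [ 174  193   60   49 1056] [ 0.4919 -0.2548  0.013 ] [ 470.8 -236.8] [101.7 111.8] 16.1
all [ 164  110   91  153 9747] [ 0.5309 -0.237   0.0145] [ 549.6 -248.7] [301.1 178.2] 16.1
plate/pack [214 159  22   6  60] [ 0.5879 -0.2708  0.0637] [ 588.5 -270.2] [ 3.9 41.8] 15.5
plate/pack [217 164  21  22 352] [ 0.5628 -0.2777  0.0599] [ 563.3 -277.6] [40.4 35.8] 16.1
plate/pack [ 174  213   47   32 1141] [ 0.4488 -0.2341  0.0646] [ 449.3 -233.3] [50.2 85.2] 15.6
tab [214 153  21   8 118] [ 0.5913 -0.2695  0.0919] [ 592.1 -269.7] [10.4 40.3] 16.5
head/jaw/posts [210 110  18  44 310] [ 0.673  -0.2493  0.0444] [ 656.4 -251.8] [93.  29.9] 17.6
head/jaw/posts [ 171  162   76   94 1594] [ 0.4865 -0.2651  0.0484] [ 490.7 -245.7] [179.6 138.6] 13.2
[[12. 12. 13. 12. 45. 44. 43. 44. 13. 11. 11.  8.  5.  3.  6.]
[... 1002 characters left out ...]
.  5.]
 [13. 14. 13. 13. 60. 59. 62. 61. 58. 58. 49. 48. 50. 49.  4.]
 [12. 16. 14. 15. 50. 49. 49. 47. 49. 48. 47. 48. 50. 46. 36.]
 [49. 49. 50. 49. 49. 47. 50. 50. 45. 48. 54. 52. 56. 52.  7.]
 [51. 50. 50. 52. 51. 51. 53. 51. 54. 53. 53. 52. 54. 48. 41.]
 [52. 50. 49. 51. 52. 53. 51. 50. 47. 44. 46. 10. 33. 32. 27.]
 [49. 50. 45. 48. 43. 36. 34. 13. 43. 42. 43. 44. 15. 13. 10.]
 [46. 50. 43. 42. 22. 12. 14. 14. 45. 43. 45. 46. 12. 13. 11.]
 [33. 27. 23. 24. 12. 13. 13. 14. 46. 42. 43. 42. 12. 15. 14.]
 [13. 13. 11. 16. 13. 13. 12. 13. 43. 44. 45. 42. 12. 14. 14.]
 [16. 13. nan 14. 13. 16. 12. 14. 41. 42. 43. 41. 12. 14. 11.]
 [14. 13. 17. 13. 13. 12. 15. 13. 44. 40. 42. 41. 13. 17. 16.]]
```

View pics/crop.png

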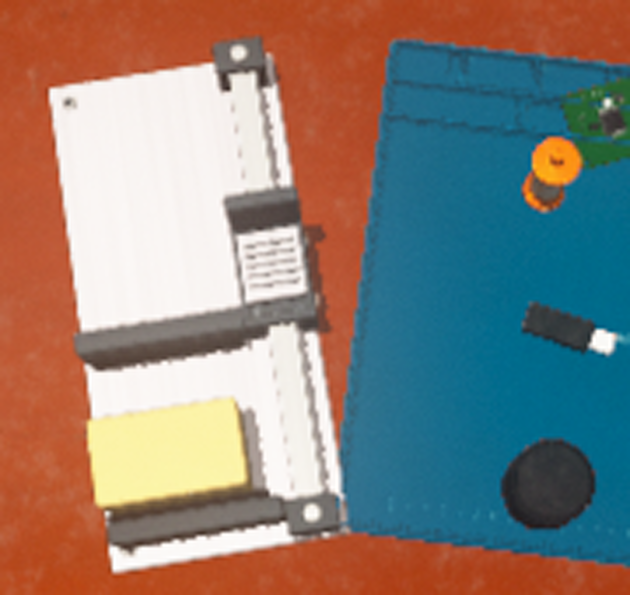

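```bash
python3 - <<'E'
from h import *
for n in("top","scene"):
    P=np.load(n+".npy").reshape(-1,3);P=P[~np.isnan(P[:,0])]
    H=np.full((11,14),-1)
    for i in range(11):
        for j in range(14):
            m=(abs(P[:,0]-(.1+.08*i))<.04)&(abs(P[:,1]-(.64-.08*j))<.04)
            if m.sum()>3:H[i,j]=np.percentile(P[m,2],98)*1000
    print(n,"cols y",np.round(.64-.08*np.arange(14),2))
    for i in range(11):print(round(.1+.08*i,2),H[i])
print(camera("wrist")["extrinsics"])
from scipy.spatial.transform import Rotation as R
print(R.from_quat(get_obs()["tool_rot"]).as_matrix().round(3))
E
```

```text
top cols y [ 0.64  0.56  0.48  0.4   0.32  0.24  0.16  0.08  0.   -0.08 -0.16 -0.24
 -0.32 -0.4 ]
0.1 [  -1 -751 -751 -752 -752 -752 -652    2    2    1  -95  -95 -241 -242]
0.18 [  -1   -1   -1   -1   -1   -1   -4    2    2    2    1  -93 -241 -242]
0.26 [-1 -1 -1 -1 -1 -1  3  3  3  7  7  7  7  7]
0.34 [-1 -1 -1 -1 -1 -1 33 32 31  7  8  8  8  8]
0.42 [ -1  -1  -1  -1  -1  -1  33 242 266  32  65  67  50  64]
0.5 [ -1  -1  -1  -1  -1  -1  38 267 266  32  52  66  51  63]
0.58 [ -1  -1  -1  -1  -1  -1  37 272 264  30  15  92  83  18]
0.66 [-1 -1 -1 -1 -1  2  3  3 25  7 15 50 14 73]
0.74 [ -1  -1  -1  -1  -1  54  37  58  76  76  56 334 308  14]
0.82 [ -1  -1  -1  -1  -1  40  59  60  78  76  72  72 300 224]
0.9 [ -1  -1  -1  -1   2   3   2  58  54  59  69  68  66 199]
scene cols y [ 0.64  0.56  0.48  0.4   0.32  0.24  0.16  0.08  0.   -0.08 -0.16 -0.24
 -0.32 -0.4 ]
0.1 [  -1   -1   -1   -1   -1   -1   -1   -1  302   -1    1  -96 -244 -244]
0.18 [  -1   -1   -1   -1   -1   -1   -1   -1   -1   -1    0  -95 -244 -244]
0.26 [-1 -1 -1 -1 -1 -1 -1 -1 -1  5  5  5  5  5]
0.34 [-1 -1 -1 -1 -1 -1 -1 -1 30  5  6  6  5  6]
0.42 [ -1  -1  -1  -1  -1  -1  -1 390 390  30  63  65  49  62]
0.5 [ -1  -1  -1  -1  -1  -1 350 403 390  30  50  65  52  61]
0.58 [ -1  -1  -1  -1  -1  -1 366 421 270   7  14  90  91  17]
0.66 [-1 -1 -1 -1 -1 -1  1  1 23 -1 14 48 13 71]
0.74 [ -1  -1  -1  -1  -1  -1   6  57 390 390 390 390 389 389]
0.82 [ -1  -1  -1  -1  -1  -1  -1  58 388 485 479 406 454 442]
0.9 [ -1  -1  -1  -1  -1  -1  -1  -1  54  33 433 455 452 207]
[[ 0.34312619  0.93928795 -0.00159964 -0.62350438]
 [-0.90796942  0.33124831 -0.25664391  0.03032653]
 [-0.24053265  0.08951367  0.96650471 -0.391121  ]
 [ 0.          0.          0.          1.        ]]
[[-0.939  0.343 -0.001]
 [ 0.343  0.939 -0.001]
 [ 0.    -0.002 -1.   ]]
```

```bash
python3 - <<'E'
from h import *
for n in("top","scene"):
    P=np.load(n+".npy").reshape(-1,3);P=P[~np.isnan(P[:,0])]
    print(n)
    for zl in np.arange(.05,.65,.05):
        for nm,xr,yr in(("mic",(0.05,.66),(-.12,.7)),("back",(.6,.95),(-.5,.05))):
            m=(P[:,2]>zl)&(P[:,2]<zl+.05)&(P[:,0]>xr[0])&(P[:,0]<xr[1])&(P[:,1]>yr[0])&(P[:,1]<yr[1])
            if m.sum()>5:
                q=P[m];print(nm,round(zl,2),m.sum(),"x",np.percentile(q[:,0],[1,50,99]).round(3),"y",np.percentile(q[:,1],[1,50,99]).round(3))
S=np.load("scene.npy")
for v,u in((170,135),(250,150),(330,165),(180,60),(240,70),(330,60),(375,100),(60,150),(80,60),(200,175),(310,20),(50,210)):print((u,v),S[v,u].round(3))
E
```

```text
top
mic 0.05 220 x [0.538 0.548 0.568] y [0.093 0.097 0.112]
back 0.05 5353 x [0.635 0.816 0.928] y [-0.435 -0.187  0.041]
mic 0.1 210 x [0.538 0.547 0.566] y [0.093 0.097 0.111]
back 0.1 15 x [0.909 0.914 0.925] y [-0.447 -0.439 -0.433]
mic 0.15 993 x [0.407 0.447 0.546] y [0.016 0.036 0.096]
back 0.15 79 x [0.868 0.888 0.91 ] y [-0.434 -0.414 -0.394]
mic 0.2 1018 x [0.409 0.492 0.582] y [0.024 0.045 0.084]
back 0.2 76 x [0.829 0.848 0.87 ] y [-0.395 -0.374 -0.351]
mic 0.25 1225 x [0.427 0.503 0.564] y [0.025 0.041 0.061]
back 0.25 163 x [0.783 0.803 0.83 ] y [-0.351 -0.318 -0.295]
back 0.3 203 x [0.751 0.768 0.787] y [-0.296 -0.273 -0.247]
scene
mic 0.05 580 x [0.537 0.542 0.558] y [0.093 0.113 0.122]
back 0.05 884 x [0.629 0.85  0.916] y [-0.44  -0.144  0.049]
mic 0.1 687 x [0.538 0.542 0.558] y [0.093 0.113 0.121]
back 0.1 16 x [0.908 0.925 0.95 ] y [-0.459 -0.439 -0.427]
mic 0.15 2261 x [0.406 0.437 0.553] y [0.021 0.068 0.121]
back 0.15 44 x [0.867 0.884 0.905] y [-0.432 -0.407 -0.39 ]
mic 0.2 3192 x [0.104 0.47  0.556] y [-0.011  0.091  0.15 ]
back 0.2 46 x [0.828 0.846 0.866]
[... 245 characters left out ...]
[-0.49  -0.195 -0.023]
mic 0.35 6896 x [0.412 0.45  0.555] y [0.018 0.073 0.126]
back 0.35 8028 x [0.751 0.785 0.935] y [-0.489 -0.189 -0.027]
mic 0.4 526 x [0.538 0.54  0.557] y [0.091 0.103 0.114]
back 0.4 4037 x [0.788 0.841 0.934] y [-0.465 -0.29  -0.092]
back 0.45 1420 x [0.795 0.803 0.909] y [-0.323 -0.119 -0.078]
(135, 170) [0.443 0.051 0.39 ]
(150, 250) [0.437 0.059 0.3  ]
(165, 330) [0.438 0.061 0.171]
(60, 180) [ 1.006 -0.203  0.062]
(70, 240) [0.524 0.087 0.299]
(60, 330) [0.498 0.144 0.23 ]
(100, 375) [0.537 0.105 0.059]
(150, 60) [ 0.785 -0.341  0.342]
(60, 80) [ 0.77  -0.121  0.37 ]
(175, 200) [ 0.766 -0.331  0.005]
(20, 310) [0.768 0.079 0.031]
(210, 50) [ 1.24  -1.172  0.105]
```

```bash
cat >> h.py <<'E'
from scipy.spatial.transform import Rotation as R
def rows(wps, dps=.045, dang=9.0):
    "wps: (x,y,z,az_x deg) tool-down poses; prints rows relative to the present pose"
    o=get_obs();p=np.array(o["position"]);M=R.from_quat(o["tool_rot"])
    m=M.as_matrix();az=np.degrees(np.arctan2(m[1,0],m[0,0]));a0=az
    cur=np.r_[p,az];out=[]
    for w in wps:
        w=np.array(w,float);n=int(np.ceil(max(np.linalg.norm(w[:3]-cur[:3])/dps,abs(w[3]-cur[3])/dang,1)))
        for k in range(1,n+1):
            s=cur+(w-cur)*k/n
            T=R.from_matrix(np.c_[[np.cos(np.radians(s[3])),np.sin(np.radians(s[3])),0],[np.sin(np.radians(s[3])),-np.cos(np.radians(s[3])),0],[0,0,-1]])
            out.append(np.r_[M.inv().apply(s[:3]-p)/.04,(M.inv()*T).as_rotvec()])
        cur=w
    print("pos",p.round(4),"az",round(az,1),"F",np.round(o["ft_force"],1),"t",o["time"])
    for r in out:print([float(x)+0. for x in r.round(2)],end=",")
    print(len(out))
E
python3 - <<'E'
from h import *
rows([(.20,.50,.52,145),(.20,.38,.60,120),(.34,.25,.61,90)])
E
```

```text
pos [0.214  0.5869 0.404 ] az 160.0 F [-0.7 -0.5 -0.1] t 0.15
[-0.1, -0.54, -0.72, 0.0, 0.0, 0.07],[-0.21, -1.08, -1.45, 0.0, 0.0, 0.13],[-0.31, -1.63, -2.17, 0.0, 0.0, 0.2],[-0.41, -2.17, -2.9, 0.0, 0.0, 0.26],[-0.67, -2.87, -3.4, 0.0, 0.0, 0.37],[-0.93, -3.58, -3.89, 0.0, 0.0, 0.48],[-1.18, -4.28, -4.39, 0.0, 0.0, 0.59],[-1.44, -4.99, -4.89, 0.0, 0.0, 0.7],[-2.32, -5.36, -4.94, 0.0, 0.0, 0.8],[-3.2, -5.73, -4.99, 0.0, 0.0, 0.91],[-4.08, -6.1, -5.04, 0.0, 0.0, 1.01],[-4.96, -6.47, -5.09, 0.0, 0.0, 1.12],[-5.84, -6.84, -5.14, 0.0, 0.0, 1.22],13
```

Request:
move_arm --commands '[[[-0.1,-0.54,-0.72,0,0,0.07],[-0.2,-1.1,-1.45,0,0,0.13],[-0.3,-1.6,-2.2,0,0,0.2],[-0.4,-2.2,-2.9,0,0,0.26],[-0.7,-2.9,-3.4,0,0,0.37],[-0.9,-3.6,-3.9,0,0,0.48],[-1.2,-4.3,-4.4,0,0,0.59],[-1.4,-5.0,-4.9,0,0,0.7],[-1.4,-5.0,-4.9,0,0,0.7]]]' --claw 1 --squeeze 20

```text
time: 1.27
position: [0.1979, 0.3789, 0.6022]
tool_rot: [0.501, 0.865, 0.002, 0.0]
ft_force: [-0.9, -1.1, -0.1]
grip_width: 0.0057
grip_force: 0.0
```

```bash
python3 - <<'E'
from h import *
print(get_obs()["q"].round(3),get_obs()["grip_width"])
rows([(.34,.24,.60,90),(.41,.08,.60,60)])
E
```

```text
[0.827 0.047 1.58  0.    1.511 0.307] 0.005715042533334305
pos [0.1979 0.3789 0.6022] az 119.8 F [-0.9 -1.1 -0.1] t 1.275
[-0.96, 0.27, 0.01, 0.0, 0.0, 0.1],[-1.91, 0.54, 0.02, 0.0, 0.0, 0.21],[-2.87, 0.81, 0.03, 0.0, 0.0, 0.31],[-3.82, 1.09, 0.04, 0.0, 0.0, 0.42],[-4.78, 1.36, 0.05, 0.0, 0.0, 0.52],[-5.86, 1.24, 0.05, 0.0, 0.0, 0.65],[-6.95, 1.12, 0.05, 0.0, 0.0, 0.78],[-8.03, 1.0, 0.05, 0.0, 0.0, 0.91],[-9.12, 0.89, 0.05, 0.0, 0.0, 1.04],9
```

Request:
move_arm --commands '[[[-0.95,0.3,0,0,0,0.1],[-1.9,0.55,0,0,0,0.2],[-2.9,0.8,0,0,0,0.3],[-3.8,1.1,0,0,0,0.4],[-4.8,1.35,0,0,0,0.5],[-5.85,1.25,0,0,0,0.65],[-6.95,1.1,0,0,0,0.8],[-8.0,1.0,0,0,0,0.9],[-9.1,0.9,0,0,0,1.05],[-9.1,0.9,0,0,0,1.05]]]'

```text
time: 2.52
position: [0.4126, 0.0805, 0.5995]
tool_rot: [0.868, 0.496, -0.001, -0.0]
ft_force: [-0.2, -0.9, -0.7]
grip_width: 0.0003
grip_force: 0.0
```

```bash
python3 - <<'E'
from h import *
rows([(.41,-.13,.60,32),(.48,-.27,.50,16.1),(.48,-.27,.45,16.1)])
E
```

```text
pos [0.4126 0.0805 0.5995] az 59.5 F [-0.2 -0.9 -0.7] t 2.525
[-0.91, 0.52, 0.0, 0.0, 0.0, 0.1],[-1.83, 1.05, -0.01, 0.0, 0.0, 0.19],[-2.74, 1.57, -0.01, 0.0, 0.0, 0.29],[-3.65, 2.09, -0.01, 0.0, 0.0, 0.38],[-4.57, 2.61, -0.01, 0.0, 0.0, 0.48],[-4.99, 3.27, 0.49, 0.0, 0.0, 0.54],[-5.42, 3.93, 0.99, 0.0, 0.0, 0.59],[-5.84, 4.59, 1.49, 0.0, 0.0, 0.65],[-6.27, 5.24, 1.98, 0.0, 0.0, 0.7],[-6.69, 5.9, 2.48, 0.0, 0.0, 0.76],[-6.69, 5.9, 3.11, 0.0, 0.0, 0.76],[-6.69, 5.9, 3.73, 0.0, 0.0, 0.76],12
```

Request:
move_arm --commands '[[[-0.9,0.5,0,0,0,0.1],[-1.8,1.05,0,0,0,0.2],[-2.75,1.55,0,0,0,0.3],[-3.65,2.1,0,0,0,0.38],[-4.55,2.6,0,0,0,0.48],[-5.0,3.3,0.5,0,0,0.54],[-5.4,3.9,1.0,0,0,0.6],[-5.85,4.6,1.5,0,0,0.65],[-6.25,5.25,2.0,0,0,0.7],[-6.7,5.9,2.5,0,0,0.76],[-6.7,5.9,3.1,0,0,0.76],[-6.7,5.9,3.7,0,0,0.76]]]'

```text
time: 4.03
position: [0.4801, -0.2674, 0.4507]
tool_rot: [0.99, 0.142, -0.0, -0.001]
ft_force: [-0.1, 0.2, 0.3]
grip_width: 0.0005
grip_force: 0.0
```

```bash
python3 - <<'E'
from h import *
c=camera("wrist");cv2.imwrite("pics/w1.png",np.array(c["pixels"]));P=cloud(c);np.save("w1.npy",P)
z=P[...,2];m=(z>.0555)&(z<.066)
n,l,s,ct=cv2.connectedComponentsWithStats(m.astype(np.uint8))
for i in range(1,n):
    if s[i,4]>300:
        q=P[l==i];print(s[i],cv2.minAreaRect((q[:,:2]*1000).astype(np.float32)),np.median(q,0))
m=(z>.088)&(z<.1)
q=P[m];print(len(q),len(q) and cv2.minAreaRect((q[:,:2]*1000).astype(np.float32)))
rows([(.555,-.280,.30,16.1)])
E
```

```text
[267 101  28  31 831] ((560.7871704101562, -280.0848083496094), (38.60635757446289, 35.75344467163086), 16.366310119628906) [ 0.56103244 -0.27946282  0.06120728]
[ 196  169   61   36 1141] ((447.4488220214844, -235.473876953125), (50.02827453613281, 84.74348449707031), 15.708792686462402) [ 0.45160706 -0.23369445  0.06540529]
[351 205  34  32 661] ((459.2575378417969, -451.0772705078125), (46.4908561706543, 38.481346130371094), 60.0255012512207) [ 0.45951173 -0.44850615  0.0647583 ]
331 ((589.8051147460938, -271.13427734375), (10.183025360107422, 40.563690185546875), 15.923612594604492)
pos [ 0.4792 -0.2666  0.4475] az 16.3 F [-0.7  0.3 -1.6] t 4.075
[0.43, 0.22, 0.92, -0.01, 0.0, 0.0],[0.87, 0.44, 1.84, -0.01, 0.0, 0.0],[1.3, 0.66, 2.76, -0.01, 0.0, 0.0],[1.74, 0.88, 3.67, -0.01, 0.0, 0.0],4
```

View pics/w1.png

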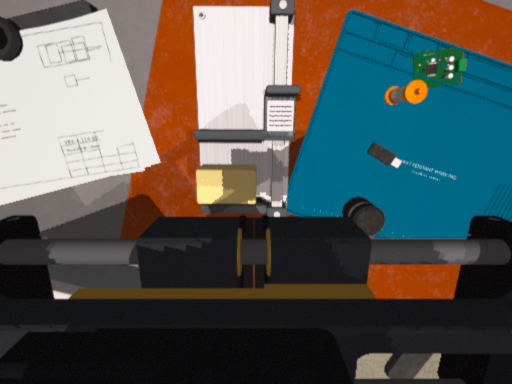

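The wrist view confirms it: plate at about (281,116), tab at (281,91), pack at (226,185), all bystanders standing. I'm averaging the plate estimates to (0.562, -0.279) and will press about 9 mm towards the tab from there.

```bash
python3 - <<'E'
from h import *
rows([(.571,-.276,.30,16.1),(.571,-.276,.252,16.1)])
E
```

```text
pos [ 0.4792 -0.2666  0.4475] az 16.3 F [-0.7  0.3 -1.6] t 4.075
[0.54, 0.22, 0.92, -0.01, 0.0, 0.0],[1.08, 0.45, 1.84, -0.01, 0.0, 0.0],[1.61, 0.67, 2.75, -0.01, 0.0, 0.0],[2.15, 0.9, 3.67, -0.01, 0.0, 0.0],[2.15, 0.9, 4.27, -0.01, 0.0, 0.0],[2.16, 0.91, 4.87, -0.01, 0.0, 0.0],6
```

Request:
move_arm --commands '[[[0.55,0.2,0.9,0,0,0],[1.1,0.45,1.85,0,0,0],[1.6,0.65,2.75,0,0,0],[2.15,0.9,3.6,0,0,0],[2.15,0.9,4.2,0,0,0],[2.15,0.9,4.75,0,0,0],[2.15,0.9,4.75,0,0,0]]]'

```text
time: 4.95
position: [0.5718, -0.2773, 0.2605]
tool_rot: [0.99, 0.142, -0.002, -0.002]
ft_force: [-1.3, 0.2, 1.0]
grip_width: 0.0004
grip_force: 0.0
```

```bash
python3 - <<'E'
from h import *
c=camera("scene");im=np.array(c["pixels"])[160:300,140:340];cv2.imwrite("pics/s2.png",cv2.resize(im,None,fx=3.5,fy=3.5,interpolation=cv2.INTER_CUBIC))
rows([(.571,-.276,.240,16.1)],dps=.004)
E
```

```text
pos [ 0.5722 -0.2778  0.2619] az 16.3 F [1.  0.  0.1] t 5.0
[0.0, -0.01, 0.09, 0.0, 0.0, 0.0],[0.0, -0.02, 0.18, 0.0, 0.0, 0.0],[-0.01, -0.03, 0.27, 0.0, 0.0, 0.0],[-0.01, -0.03, 0.37, 0.0, 0.0, 0.0],[-0.01, -0.04, 0.46, 0.0, 0.0, 0.0],[-0.01, -0.05, 0.55, 0.0, 0.0, 0.0],6
```

View pics/s2.png

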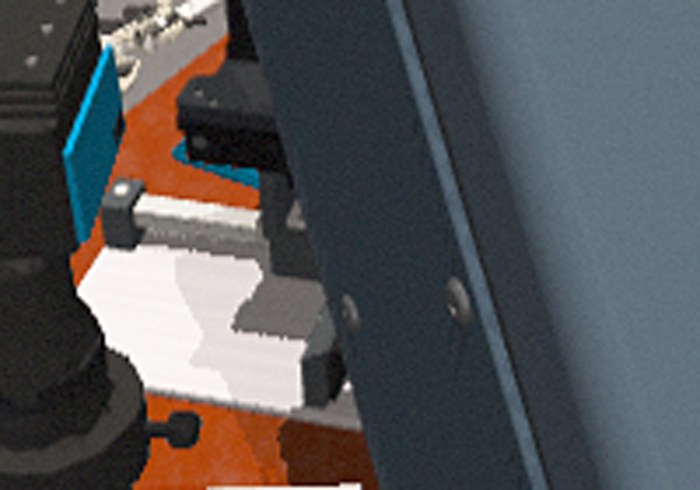

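The arm link hides the plate, but the gripper body at (230,120) is clear above the head. Next I'll go down slowly.

Request:
move_arm --commands '[[[0,0,0.1,0,0,0],[0,0,0.2,0,0,0],[0,0,0.3,0,0,0],[0,0,0.4,0,0,0],[0,0,0.48,0,0,0],[0,0,0.52,0,0,0],[0,0,0.52,0,0,0]]]'

```text
time: 5.88
position: [0.5717, -0.2789, 0.2421]
tool_rot: [0.99, 0.14, -0.0, -0.0]
ft_force: [-0.9, 0.1, 1.9]
grip_width: 0.0008
grip_force: 1.1
```

Request:
move_arm --commands '[[[0,0,0.05,0,0,0],[0,0,0.1,0,0,0],[0,0,0.15,0,0,0],[0,0,0.15,0,0,0]]]'

```text
time: 6.38
position: [0.5717, -0.2789, 0.236]
tool_rot: [0.99, 0.14, -0.0, 0.0]
ft_force: [0.0, 1.0, 4.2]
grip_width: 0.0007
grip_force: 2.4
```

```bash
python3 - <<'E'
from h import *
o=get_obs();print(o["position"],o["ft_force"])
for _ in range(3): camera("wrist");o=get_obs();print(o["position"],o["ft_force"])
E
```

```text
[ 0.57172163 -0.27888151  0.23600731] [0.04138332 1.03308852 4.21741807]
[ 0.57170015 -0.27888403  0.23607469] [-1.01128105 -0.38610889  4.47523859]
[ 0.57170224 -0.27887906  0.23606745] [-1.69275507  0.02233685  5.22360876]
[ 0.57167292 -0.27886154  0.23607012] [-2.68479176  0.96860323  3.94978861]
```

Request:
move_arm --commands '[[[0.07,0,0.02,0,0,0],[0.14,0,0.02,0,0,0],[0.21,0,0.02,0,0,0],[0.28,0,0.02,0,0,0],[0.35,0,0.02,0,0,0],[0.45,0,0.02,0,0,0],[0.55,0,0.02,0,0,0],[0.65,0,0.02,0,0,0],[0.75,0,0.02,0,0,0],[0.75,0,0.02,0,0,0]]]'

```text
time: 7.78
position: [0.601, -0.2704, 0.2356]
tool_rot: [0.99, 0.141, 0.0, 0.0]
ft_force: [-1.7, 0.2, 6.4]
grip_width: 0.0006
grip_force: 3.1
```

Request:
move_arm --commands '[[[0.1,0,0,0,0,0],[0.2,0,0,0,0,0],[0.3,0,0,0,0,0],[0.4,0,0,0,0,0],[0.5,0,0,0,0,0],[0.6,0,0,0,0,0],[0.7,0,0,0,0,0],[0.8,0,0,0,0,0],[0.9,0,0,0,0,0],[1.0,0,0,0,0,0],[1.1,0,0,0,0,0],[1.1,0,0,0,0,0]]]'

```text
time: 9.28
position: [0.6433, -0.2582, 0.2356]
tool_rot: [0.99, 0.141, 0.0, 0.0]
ft_force: [-2.1, 0.5, 6.3]
grip_width: 0.0005
grip_force: 2.9
```

```bash
python3 - <<'E'
from h import *
c=camera("top");im=np.array(c["pixels"])[90:270,140:330];cv2.imwrite("pics/t2.png",cv2.resize(im,None,fx=3,fy=3,interpolation=cv2.INTER_CUBIC))
P=cloud(c);z=P[...,2]
for r in range(110,170,4):print(np.nan_to_num(z[r,200:240:3]*1000).round().astype(int))
print(get_obs()["ft_force"])
E
```

```text
[421 411 403 393 384 373 365 356 345 334 253 232 226   8]
[411 403 393 383 375 364 357 344 251 234 232 230   4   2]
[401 392 383 373 364 354 236 234 231 233 226 145 146   6]
[390 381 373 362 231 230 236 230 226 222 165 146 147   7]
[380 372 178 177 217 215 175 173 175 172 167 167 165 165]
[172 170 168 167 163 165 163 158 156 152 144 146 147 143]
[158 150 150 146 148 147 147 141 148 144 147 146 148 147]
[141 144 150 149 147 148 146 138  67 148 144 142 137 136]
[ 11  12 144 140 135 134 132  53  54  53  56   8   6   5]
[12 13 13 12 13 55 50 55 53 54 52  5  6  4]
[13 12 12 16 12 54 54 51 48 49 50 49  5  1]
[49 49 51 52 48 50 51 52 52 50 51 50  5  4]
[53 48 50 48 50 46 42 37 42 42 28 24  7  4]
[49 50 43 34 37 15 13 15 44 44 16 16  5  7]
[17 13 13 14 14 13 10 12 43 45 13 10  7  6]
[-0.61866057  0.97051328  6.1124498 ]
```

View pics/t2.png

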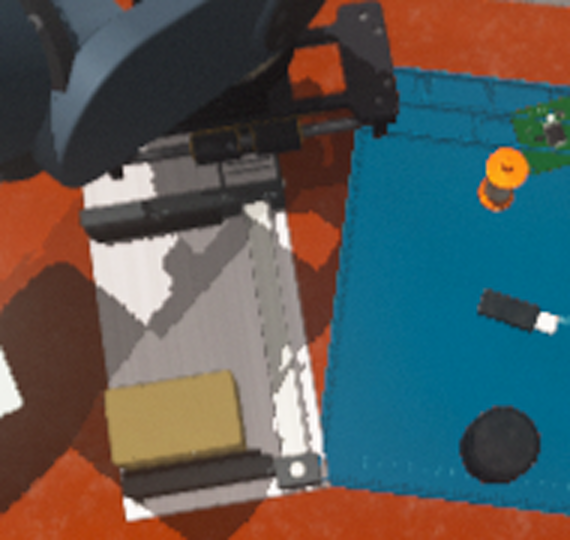

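The head is following at (250,180) with the plate still down, and the pack and bystanders are unmoved. I'll carry on to the stop in small steps.

Request:
move_arm --commands '[[[0.07,0,0,0,0,0],[0.14,0,0,0,0,0],[0.21,0,0,0,0,0],[0.28,0,0,0,0,0],[0.35,0,0,0,0,0],[0.4,0,0,0,0,0],[0.4,0,0,0,0,0]]]'

```text
time: 10.2
position: [0.6576, -0.2543, 0.2356]
tool_rot: [0.99, 0.141, -0.001, 0.0]
ft_force: [-4.8, -0.5, 7.4]
grip_width: 0.0002
grip_force: 3.7
```

Request:
move_arm --commands '[[[0.04,0,0,0,0,0],[0.08,0,0,0,0,0],[0.08,0,0,0,0,0]]]'

```text
time: 10.58
position: [0.66, -0.2538, 0.2355]
tool_rot: [0.99, 0.141, -0.002, 0.0]
ft_force: [-7.9, -2.0, 8.8]
grip_width: 0.0003
grip_force: 5.2
```

Request:
move_arm --commands '[[[0.05,0,0,0,0,0],[0.1,0,0,0,0,0],[0.1,0,0,0,0,0]]]'

```text
time: 10.95
position: [0.6614, -0.2536, 0.2356]
tool_rot: [0.99, 0.141, -0.007, -0.0]
ft_force: [-15.2, -5.4, 12.2]
grip_width: 0.0004
grip_force: 11.3
```

```bash
python3 - <<'E'
from h import *
c=camera("top");P=cloud(c);z=P[...,2]
im=np.array(c["pixels"])[90:200,160:260];cv2.imwrite("pics/t3.png",cv2.resize(im,None,fx=5,fy=5,interpolation=cv2.INTER_CUBIC))
# jaw arm front/top: points z .046-.056 along clamp
u=np.array([np.cos(np.radians(16)),np.sin(np.radians(16))])
for n,Q in(("old",np.load("top.npy")),("new",P)):
    zz=Q[...,2];b=np.zeros(zz.shape,bool);b[100:210,160:212]=1
    q=Q[b&(zz>.046)&(zz<.056)];print(n,len(q),np.percentile(q[:,:2]@u,[2,10,50,90,98]).round(4))
o=get_obs();print(o["ft_force"],o["position"])
E
```

```text
old 354 [0.4281 0.4303 0.4371 0.4442 0.4464]
new 386 [0.5145 0.5163 0.5229 0.53   0.5321]
[-15.41067718  -4.48678839  12.97196224] [ 0.66133593 -0.25365243  0.23552909]
```

Request:
move_arm --commands '[[[0.04,0,0,0,0,0],[0.08,0,0,0,0,0],[0.08,0,0,0,0,0]]]'

```text
time: 11.38
position: [0.6625, -0.2535, 0.2356]
tool_rot: [0.99, 0.141, -0.01, -0.001]
ft_force: [-23.8, -7.0, 16.3]
grip_width: 0.0001
grip_force: 16.3
```

```bash
python3 - <<'E'
from h import *
u=np.array([np.cos(np.radians(16)),np.sin(np.radians(16))])
for k in range(3):
    Q=cloud(camera("top"));zz=Q[...,2];b=np.zeros(zz.shape,bool);b[100:210,160:212]=1
    q=Q[b&(zz>.046)&(zz<.056)];print(len(q),np.percentile(q[:,:2]@u,[2,10,50,90,98]).round(4))
o=get_obs();print(o["ft_force"],o["position"],o["time"])
E
```

```text
390 [0.5144 0.5161 0.5227 0.53   0.5319]
389 [0.5144 0.516  0.523  0.5298 0.532 ]
391 [0.5144 0.5161 0.5228 0.5297 0.532 ]
[-23.55583454  -7.12373341  16.40484331] [ 0.66244341 -0.25356713  0.23554747] 11.525
```

View pics/t3.png

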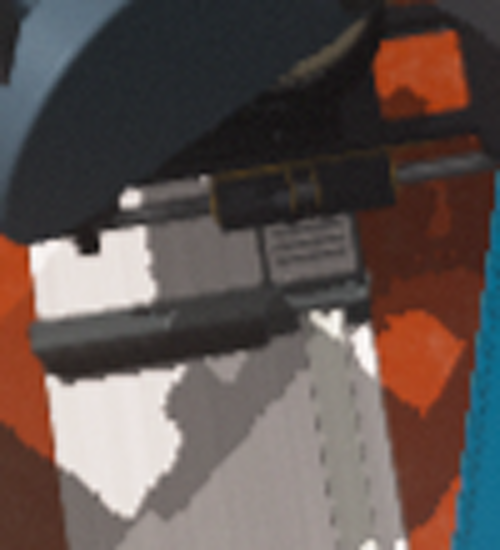

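The jaw stayed put while the push rose to 25 N, so it is on the hard stop. I'll ease most of the push, lift straight up, and then back off the tab.

Request:
move_arm --commands '[[[-0.09,0,0,0,0,0],[-0.18,0,0,0,0,0],[-0.18,0,0,0,0,0],[-0.18,0,-0.15,0,0,0],[-0.19,0,-0.3,0,0,0],[-0.22,0,-0.45,0,0,0],[-0.35,0,-0.65,0,0,0],[-0.45,0,-0.9,0,0,0],[-0.45,0,-1.5,0,0,0],[-0.45,0,-2.2,0,0,0],[-0.45,0,-2.9,0,0,0],[-0.45,0,-2.9,0,0,0]]]'

```text
time: 13.02
position: [0.6518, -0.2563, 0.3551]
tool_rot: [0.99, 0.14, 0.003, 0.002]
ft_force: [-0.3, -0.2, 1.1]
grip_width: 0.0
grip_force: 0.0
```

```bash
python3 - <<'E'
from h import *
rows([(.50,-.27,.45,16.1),(.42,-.2,.5,16.1)])
E
```

```text
pos [ 0.6518 -0.2563  0.3551] az 16.2 F [-0.3 -0.2  1.1] t 13.025
[-0.93, -0.18, -0.6, 0.01, -0.01, 0.0],[-1.86, -0.36, -1.2, 0.01, -0.01, 0.0],[-2.79, -0.53, -1.8, 0.01, -0.01, 0.0],[-3.73, -0.71, -2.4, 0.01, -0.01, 0.0],[-4.2, -1.46, -2.82, 0.01, -0.01, 0.0],[-4.68, -2.2, -3.25, 0.01, -0.01, 0.0],[-5.15, -2.94, -3.67, 0.01, -0.01, 0.0],7
```

Request:
move_arm --commands '[[[-0.9,-0.2,-0.6,0,0,0],[-1.9,-0.35,-1.2,0,0,0],[-2.8,-0.55,-1.8,0,0,0],[-3.7,-0.7,-2.4,0,0,0],[-4.2,-0.7,-2.5,0,0,0],[-4.7,-0.7,-2.5,0,0,0],[-4.7,-0.7,-2.5,0,0,0]]]'

```text
time: 13.9
position: [0.4617, -0.2817, 0.4499]
tool_rot: [0.99, 0.14, -0.001, -0.001]
ft_force: [-0.5, -0.0, 0.4]
grip_width: 0.0004
grip_force: 0.0
```

```bash
python3 - <<'E'
from h import *
u=np.array([np.cos(np.radians(16)),np.sin(np.radians(16))])
for n in("top","wrist"):
    c=camera(n);Q=cloud(c);zz=Q[...,2]
    if n=="top":
        b=np.zeros(zz.shape,bool);b[100:210,160:212]=1
        q=Q[b&(zz>.046)&(zz<.056)];print("jaw",len(q),np.percentile(q[:,:2]@u,[2,50,98]).round(4))
    for nm,zr,xy in(("plate",(.0555,.066),(.645,-.255)),("pack",(.059,.07),(.449,-.234))):
        m=(zz>zr[0])&(zz<zr[1])&(np.hypot(Q[...,0]-xy[0],Q[...,1]-xy[1])<.06)
        if m.sum()>20:print(n,nm,m.sum(),np.median(Q[m],0).round(4))
    cv2.imwrite(f"pics/f_{n}.png",np.array(c["pixels"]))
E
```

```text
Traceback (most recent call last):
IndexError: index -1 is out of bounds for axis 0 with size 0
```

```bash
python3 - <<'E'
from h import *
u=np.array([np.cos(np.radians(16)),np.sin(np.radians(16))])
c=camera("wrist");P=cloud(c);cv2.imwrite("pics/f_wrist.png",np.array(c["pixels"]))
for n,Q,xy in(("old",np.load("w1.npy"),(.561,-.28)),("new",P,(.645,-.255))):
    zz=Q[...,2]
    for nm,zr,o in(("plate",(.0555,.066),xy),("tab",(.088,.1),(xy[0]+.03,xy[1]+.008)),("pack",(.059,.07),(.449,-.234))):
        m=(zz>zr[0])&(zz<zr[1])&(np.hypot(Q[...,0]-o[0],Q[...,1]-o[1])<.07)
        print(n,nm,m.sum(),m.sum()and (np.round(cv2.minAreaRect((Q[m][:,:2]*1000).astype(np.float32))[0],1),np.median(Q[m],0).round(4)))
E
```

```text
old plate 866 (array([ 559. , -279.5]), array([ 0.5615, -0.2793,  0.0612]))
old tab 331 (array([ 589.8, -271.1]), array([ 0.5896, -0.2715,  0.0936]))
old pack 2066 (array([ 447.6, -235.4]), array([ 0.4488, -0.2352,  0.0659]))
new plate 1198 (array([ 640.9, -255.3]), array([ 0.6459, -0.2555,  0.0622]))
new tab 0 0
new pack 2161 (array([ 447.1, -235.1]), array([ 0.4485, -0.2359,  0.0659]))
```

View pics/f_wrist.png

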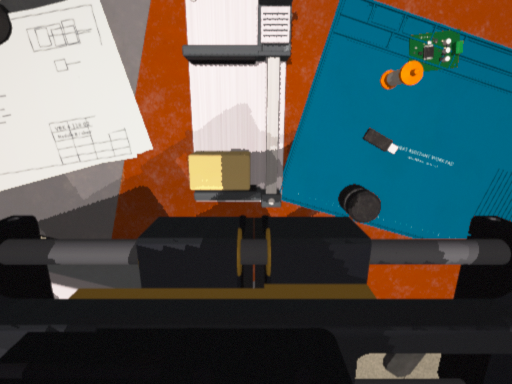

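The plate at (275,25) is up again and about 87 mm back, matching its position at the stop. The pack at (220,172) hasn't moved, and the bystanders are still standing.

```bash
python3 -c "from rig import *;print(hand_in())"
```

```text
the job is handed in; nothing more can be done
None
```

The clamp is open: I pushed the head about 87 mm back to its hard stop with the release held down. The release has sprung up, the pack and the small things round it are undisturbed, and the job is handed in; no verdict came back.

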